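# Dispense the spare drawer knob from the tipping parts carousel

## Robot

A 6-joint arm with a two-finger parallel gripper is mounted at the origin on the work surface. World frame = base frame: x ahead of the robot, y to its left, z up, the work surface at z = 0. Lengths are in mm, angles in degrees, forces in N, time in s.
With the tool pointing down it reaches from about 300 to 850 mm from the base axis. Payload 4.2 kg.
Tool frame: the origin (TCP) lies on the front face of the gripper's body, between the roots of the fingers; the fingertips stand 78 mm ahead of it and the grasp point (between the pads) lies 60 mm ahead of it; x points along the fingers, y is the direction in which the jaws open and shut, and the axes are right-handed (so a half turn about x gives the same grasp; the last joint's range is limited). The gripper opens to 91 mm and grips with 3 to 60 N. Pads are 32 mm wide; open, the fingers measure 118 mm over their backs; the gripper's body (76 mm by 178 mm) begins 60 mm behind the grasp point.
Start: joints at [-66.005, 18.312, 89.639, -0, 72.044, -1.146], TCP at [244.293, -520.534, 292.276] pointing down, gripper open.
Joint ranges: [-177.97, 177.97], [-48.28, 115.42], [12.27, 149.76], [-77.06, 257.06], [2.81, 150.46], [-146.56, 146.56]. Speed limits (degrees/s): [147.25, 147.25, 180, 180, 180, 180].

## Interface

Orientations are given as [roll, pitch, yaw] about the fixed x, y, z axes, in that order (R = Rz(yaw) Ry(pitch) Rx(roll)).
In Python, from workcell import status, viewer, env gives the robot as it stands. The module is installed in compiled form; this text tells all that it offers.
- The arm moves only by the tool move_arm, never from a script. Its argument "moves" is a list of rows, each a list of 3 entries, a list of its own where there are three numbers: the shift along the tool's x, y, z in cm, then the turn about the tool's x in rad, then the gripper's target within -1 to 1 (fully open at 1, half-way at 0, shut at -1). A call has 1 to 20 rows; each row is the pose to reach, as a shift and turn from the pose commanded when the call began, along the tool's axes at that moment; what a row does not reach only later rows make up. A row lasts 1/8 s, in which the tool goes at most 62.5 mm and 10.7 degrees, less where a joint would pass 70% of its speed; a pose out of reach is approached as far as the arm can. A call with a gripper value outside its range is refused whole. The fingers move at their own pace and stop on an object; "force" is the grip in N (left out, the last holds). Time passes only in rows, so rows that repeat a pose let the fingers close. It gives the time, the measured TCP pose, the force and the opening at its end, in the units of the state.
- status.state(): the state, without advancing time (a new reading comes with each control period).
- viewer.grab_frame(name): name is "scene" or "side" or "wrist"; returns the picture (400x640x3 uint8, red, green, blue); there is no depth.
- viewer.get_calibration(name): a dict with "camera_matrix" (3x3 intrinsics, pixels), "eye" and "rotation" of the camera in the world. Camera axes: x right, y down, z forward; pixel columns grow to the right and rows downward; lengths in mm; the calibration is good to about 2 mm. A picture is of the moment at which its call begins: read the wrist's pose just before it. get_calibration takes no time and is no camera call; for the wrist camera it gives the pose at the moment of the call.
- env.job_done(): hands the job in, once; it reports no verdict.
The state is a dict: "time_s": time; "qpos": joint angles; "qvel": joint speeds; "effort": joint torques, N m; "ee_pos": TCP position; "ee_rot": TCP orientation; "force": force on the tool from outside, world axes, zero at the start; "torque": the same for the moment, N m; "gripper_width": finger opening in mm.
Only numpy, scipy, OpenCV 4.12 (cv2) and the standard library are available. Lean on these libraries where they do the work, as an engineer would, in place of code of your own. Each camera call takes 0.05 s, during which the arm holds its last target.

## Task

Make up the repair box for the card catalogue: turn the wheel of the parts carousel until the compartment with the drawer knob is at the chute, then tip the carousel with its lever so that the knob slides down into the box, and let it come back level. Don't pick the knob out by hand, keep the other fittings in the carousel, and leave the book, the tape and the glue where they are. Put the screwdriver in the box too.

Things in the scene. Friction and masses are not known exactly. Their poses are not given: they have to be found in the camera images.
- stand: Fixed plywood stand of the parts carousel. Origin on the bench under the carousel's centre; x points to the chute, y to the lever side (roughly towards the robot), z up. Base board x -145 to 70, y +-131 mm. Cheeks at x 20 to 70, y +-113 to +-123 mm, 174 mm high, carry the pan. The repair box stands on the bench in front of it.
- hinge (a point): Middle of the pan's tipping axis, which runs along the stand's y axis, 60 mm from the carousel's centre towards the chute and 155 mm above the bench.
- pan (a joint): Tip angle, rad: 0 = level, resting on a block at the back; grows as the carousel tips over the chute, stop at 0.95. A piece starts to slide between 0.4 and 0.75 (friction), so tip to about 0.9 for a second. Back-heavy and damped: up to about 14 N at the grip while pushing, 5 N to hold it tipped; let go, it drops back to level by itself in under a second.
- wheel (a joint): Angle of the six-compartment wheel in the pan, rad, counter-clockwise from above; endless, stays where left (about 1 N at a tab). Counted from the stand's x axis, compartment centres lie at joint + k*1.047, dividers at joint + 0.524 + k*1.047. A compartment is at the chute when its centre is within 0.1 rad of the x axis. At the start the one there is empty.
- pan_centre (a point): Centre of the wheel's floor, fixed to the pan (axes as the stand's when level), 148 mm above the bench. Wheel floor radius 97 mm; compartments open at the top and outside. Dividers 5 mm thick, 30 mm high, radius 14 to 97 mm; hub 32 mm across, 40 high. The pan's fixed rim round it: inner radius 100, outer 105, 34 mm above the floor, with a 73 mm gap at the chute.
- tab (a point): Middle of the top edge of one of six finger tabs, 54 mm above the wheel's floor at radius 78 mm, at joint + 0.524 rad; the others follow every 1.047 rad. Each is the outer part of a divider: a flat radial plate, radius 62 to 94 mm, 5 mm thick, 20 mm clear above the rim. Push any of them to turn the wheel.
- lever_grip (a point): Middle of the tipping lever's grip: a round black bar 14 mm across along the stand's y axis, from 28 mm before this point (lever arm) to 24 mm beyond it (free end). Rigid with the pan, 100 mm from the hinge axis; level, the lever leans back 0.60 rad from upright and the grip is 238 mm above the bench. Pushed towards the chute it tips the carousel, moving on an arc over the top.
- chute_lip (a point): Middle of the chute's outer edge, on its floor; the chute is 58 mm wide there, walls 23 mm high. Level: 160 mm from the carousel's centre, 148 mm above the bench; fully tipped about 70 mm above the bench, over the box.
- knob: The spare drawer knob, plain steel: a mushroom 26.5 mm high, foot 20 mm, neck 13 mm, round domed head 28 mm across, standing head up. Its origin is the centre of its underside. It stands in one of the compartments; which one varies.
- hex_nut: Steel hexagon nut, 28 mm across flats, 16 mm high, with a hole. Its origin is the centre of its underside. It stands in one of the compartments; which one varies.
- corner_brace: Steel corner brace, L-shaped, 30 x 20 mm, 28 mm high. Its origin is the centre of its underside. It stands in one of the compartments; which one varies.
- levelling_foot: Steel levelling foot: 24 mm square plate 6 mm thick with a 10 mm stud, 29 mm high in all. Its origin is the centre of its underside. It stands in one of the compartments; which one varies.
- glide_ring: Steel glide ring, 30 mm outside, 14 mm hole, 8 mm high. Its origin is the centre of its underside. It stands in one of the compartments; which one varies.
- box: Open white cardboard repair box on the bench under the chute, 200 x 200 x 50 mm, walls and floor 4 mm, loose, 0.2 kg. Origin at the centre of its underside, x pointing away from the carousel. With the carousel level, the chute overhangs its nearer part by up to 75 mm, 140 mm above the bench; the farther part is open above.
- screwdriver: Stubby screwdriver 120 mm long lying on the bench to the robot's left of the box: black handle 26 mm thick and 60 mm long towards -x, steel shank 6 mm thick towards +x. Origin at mid length, on the underside.
- screwdriver_grip (a point): Point on the screwdriver's axis in its handle, 24 mm from mid length towards the handle's end, where to grip it.
- screwdriver_tip (a point): Tip of the screwdriver's blade, on its axis.
- book: Thick green book lying flat, 130 x 200 x 32 mm; a bystander. Origin at the centre of its underside.
- tape_roll: Roll of brown paper tape lying flat, 90 mm across, 25 mm high; a bystander. Origin at the centre of its underside.
- glue: White glue bottle, 48 mm across, 130 mm tall; a bystander. Origin at the centre of its underside.

How it is judged (in metres and radians):
On the way, in this order (a step that is already met when the one before it is completed fails the run):
1. the knob's compartment is at the chute with the carousel level (value of joint pan below 0.1 rad and x of knob in the frame of pan_centre above 0.03 m and y of knob in the frame of pan_centre between -0.032 and 0.032 m and z of knob in the frame of pan_centre below 0.04 m), for 0.2 s.
2. the carousel is tipped towards the box (value of joint pan above 0.3 rad).
3. the knob is in the box (x of knob in the frame of box between -0.098 and 0.098 m and y of knob in the frame of box between -0.098 and 0.098 m and z of knob in the frame of box between -0.003 and 0.048 m), for 0.2 s.
At the end, for the whole second after the job is handed in: the knob and the whole screwdriver lie at rest inside the box (within its walls; the knob below its 50 mm rim, neither end of the screwdriver above 70 mm), the box stands flat, the carousel is level again (within 0.06 rad) and the four other fittings are still in it (within 105 mm of its centre) (all of step 3 and x of screwdriver_grip in the frame of box between -0.1 and 0.1 m and y of screwdriver_grip in the frame of box between -0.1 and 0.1 m and z of screwdriver_grip in the frame of box between -0.003 and 0.07 m and x of screwdriver_tip in the frame of box between -0.1 and 0.1 m and y of screwdriver_tip in the frame of box between -0.1 and 0.1 m and z of screwdriver_tip in the frame of box between -0.003 and 0.07 m and value of joint pan below 0.06 rad and linear speed of each of knob, screwdriver below 0.05 m/s and angle between box's own z axis and vertical below 0.1 rad and distance between each of hex_nut, corner_brace, levelling_foot, glide_ring and pan_centre below 0.105 m); the robot touches nothing.
It fails at once if the robot grips or pushes the knob itself (over 2 N) while it is still up in the carousel (height (world z) of knob above 0.1 m and contact force between any of the fingers, the arm and knob above 2 N).
It fails at once if the book, the tape or the glue is moved by over 30 mm (distance of any of book, tape_roll, glue from where it was at the start of the episode above 0.03 m).
It also fails if it takes over 67 s, if anything falls off the work surface, if the arm or the gripper's body presses on something with over 40 N, if the wrist force passes 120 N, or if a joint passes its speed limit or range.

## Working session

There is one attempt and no reset: what is moved stays moved. The work goes in short steps, Python scripts to look and compute and a tool call to move; the robot and the scene stay as the last step left them, time stands still between calls to the robot, and variables do not carry over. Pictures are saved under pics/ and viewed, and the job is handed in when it is done.

Besides the shell and the picture viewer there is one more tool, called in YAML: its name, and indented under it one key for each argument. move_arm: Moves the arm, as the interface text tells. Its arguments: {"type":"object","properties":{"moves":{"type":"array","items":{"type":"array"}},"force":{"type":"number"}},"required":["moves"]}

```bash
mkdir -p pics; cat > h.py <<'E'
import numpy as np, cv2
from workcell import status, viewer, env
def grab(n,f):
    c=viewer.get_calibration(n); im=viewer.grab_frame(n); cv2.imwrite('pics/'+f,im[:,:,::-1].copy()); return im,c
def ray(c,u,v):
    d=np.linalg.inv(np.array(c['camera_matrix']))@[u,v,1]; return np.array(c['eye'],float),np.array(c['rotation'])@d
def onz(c,u,v,z):
    e,d=ray(c,u,v); return e+d*(z-e[2])/d[2]
def proj(c,p):
    q=np.array(c['camera_matrix'])@(np.array(c['rotation']).T@(np.array(p,float)-np.array(c['eye']))); return q[:2]/q[2]
E
python3 - <<'E'
from h import *
for n in ['scene','side','wrist']:
    im,c=grab(n,n+'0.png'); print(n,c)
print(status.state())
E
```

```text
scene {'camera_matrix': array([[492.55148769,   0.        , 324.4126379 ],
       [  0.        , 492.55148769, 198.75990187],
       [  0.        ,   0.        ,   1.        ]]), 'eye': array([1581.3207547 ,  782.65186424, 1193.68143958]), 'rotation': array([-128.5491719 ,   -0.51825699,  127.97446484])}
side {'camera_matrix': array([[424.24831607,   0.        , 317.83803443],
       [  0.        , 424.24831607, 198.96426284],
       [  0.        ,   0.        ,   1.        ]]), 'eye': array([ 333.12906643,  833.33389821, 1121.55960376]), 'rotation': array([-136.81026346,   -0.21604981, -166.55873124])}
wrist {'camera_matrix': array([[277.3724374 ,   0.        , 319.07144335],
       [  0.        , 277.3724374 , 200.39947947],
       [  0.        ,   0.        ,   1.        ]]), 'eye': array([ 307.70478741, -490.43227932,  383.38985814]), 'rotation': array([ 1.65547084e+02,  8.46081485e-02, -6.48110983e+01])}
{'time_s': 0.15, 'qpos': array([-6.60042517e+01,  1.83421024e+01,  8.96891231e+01,  2.88420976e-04,
        7.20435721e+01, -1.14589417e+00]), 'qvel': array([-0.06550752, -0.16616876, -0.08977649, -0.00333777, -0.01304492,
       -0.05068621]), 'effort': array([ 4.20090755e-04, -4.12772512e+01, -2.32153988e+01,  7.27321138e-02,
        4.33563057e-02, -8.73973772e-05]), 'ee_pos': array([ 244.18631589, -520.27942642,  291.63293823]), 'ee_rot': array([-91.35597643,  89.92520191, 113.78557695]), 'force': array([ 0.19434653, -0.11425188, -0.05494744]), 'torque': array([-0.02048319,  0.04786302, -0.01268888]), 'gripper_width': 91.01476283563801}
```

```bash
cat > h.py <<'E'
import numpy as np, cv2
from scipy.spatial.transform import Rotation as Ro
from workcell import status, viewer, env
def R(r): return Ro.from_euler('xyz',r,degrees=True).as_matrix()
def grab(n,f):
    c=viewer.get_calibration(n); im=viewer.grab_frame(n); cv2.imwrite('pics/'+f,im[:,:,::-1].copy()); return im,c
def ray(c,u,v):
    d=np.linalg.inv(np.array(c['camera_matrix']))@[u,v,1]; return np.array(c['eye'],float),R(c['rotation'])@d
def onz(c,u,v,z):
    e,d=ray(c,u,v); return e+d*(z-e[2])/d[2]
def proj(c,p):
    q=np.array(c['camera_matrix'])@(R(c['rotation']).T@(np.array(p,float)-np.array(c['eye']))); return q[:2]/q[2]
def tri(c1,p1,c2,p2):
    a,d=ray(c1,*p1); b,e=ray(c2,*p2); d/=np.linalg.norm(d); e/=np.linalg.norm(e)
    s=np.linalg.lstsq(np.c_[d,-e],b-a,rcond=None)[0]; P,Q=a+d*s[0],b+e*s[1]; return (P+Q)/2,np.linalg.norm(P-Q)
E
```

```text
(no output)
```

View pics/scene0.png

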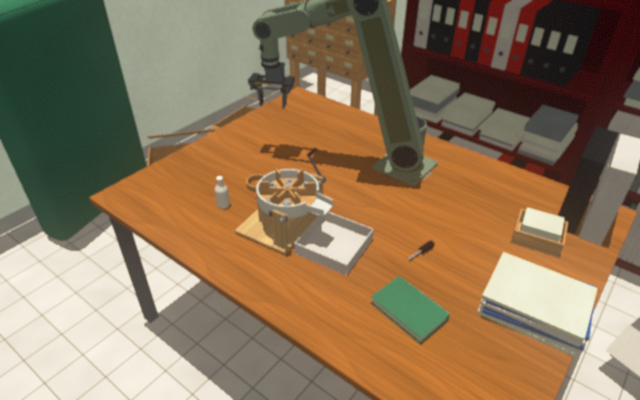

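View pics/side0.png

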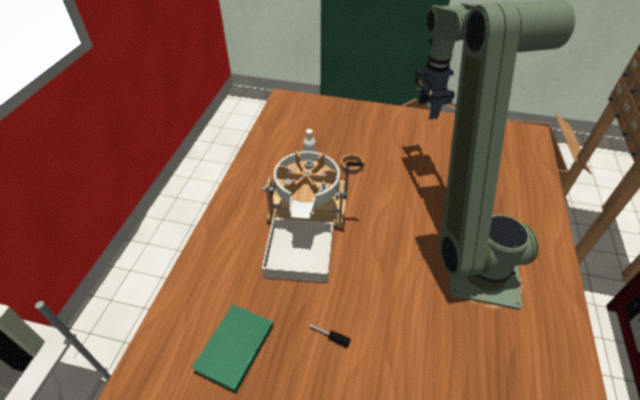

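View pics/wrist0.png

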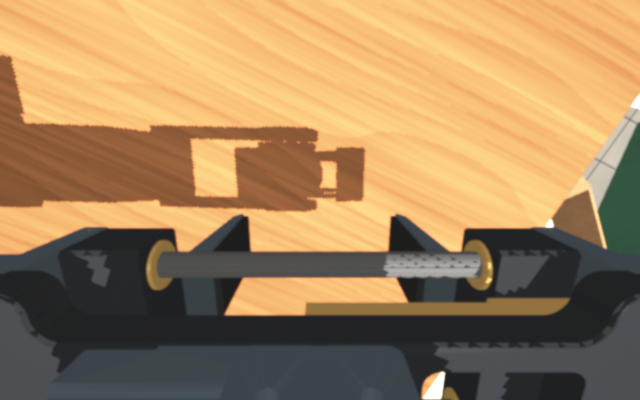

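```bash
python3 - <<'E'
import cv2
a=cv2.imread('pics/scene0.png')[140:280,210:450]; cv2.imwrite('pics/sc_crop.png',cv2.resize(a,None,fx=3.3,fy=3.3,interpolation=cv2.INTER_CUBIC))
a=cv2.imread('pics/side0.png')[120:290,220:400]; cv2.imwrite('pics/si_crop.png',cv2.resize(a,None,fx=3.5,fy=3.5,interpolation=cv2.INTER_CUBIC))
E
```

```text
(no output)
```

View pics/sc_crop.png

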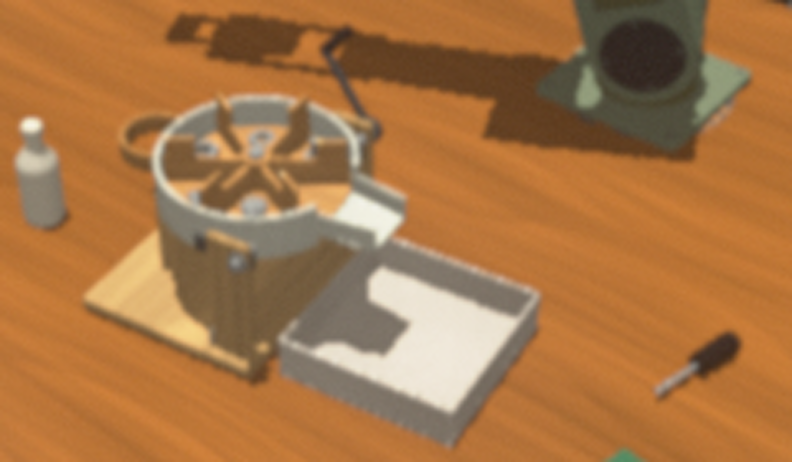

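View pics/si_crop.png

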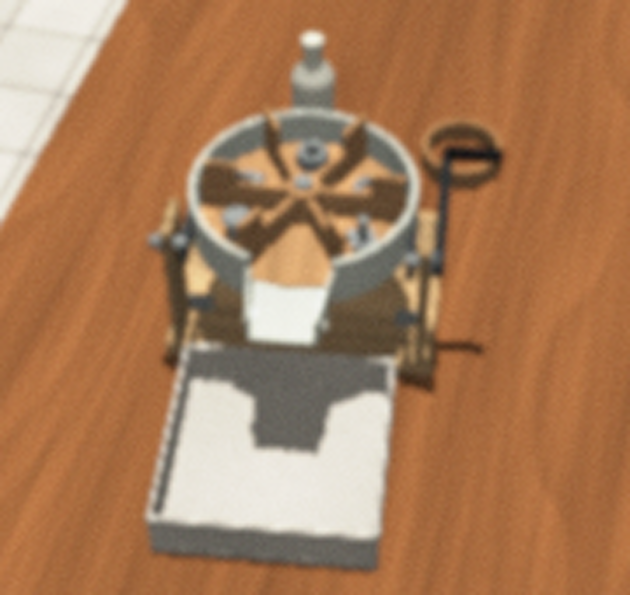

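```bash
python3 - <<'E'
from h import *
s=viewer.get_calibration('scene'); d=viewer.get_calibration('side')
g,e=tri(s,(210+337/3.3,140+42/3.3),d,(220+475/3.5,120+154/3.5)); print('grip',g,e)
h,e=tri(s,(210+262/3.3,140+147/3.3),d,(220+303/3.5,120+182/3.5)); print('hub',h,e)
print('lip',onz(d,302,217.7,148),onz(s,210+385/3.3,140+228/3.3,148))
# rim ellipse in side: left 190,190 right 418,190, top 302,110
for u,v in [(190,190),(418,190),(302,110)]: print('rim',onz(d,220+u/3.5,120+v/3.5,182))
for n,pts,o,f,c in [('side',[(190,343),(398,352),(380,543),(150,518)],(220,120),3.5,d),('scene',[(282,345),(450,430),(540,295),(390,238)],(210,140),3.3,s)]:
    print(n,[onz(c,o[0]+u/f,o[1]+v/f,50).round() for u,v in pts])
for n,pts,o,f,c in [('scene',[(660,392),(735,343)],(210,140),3.3,s)]:
    print('sd',[onz(c,o[0]+u/f,o[1]+v/f,z).round() for (u,v),z in zip(pts,(10,15))])
print('sd',onz(d,310,327,10),onz(d,347,341,13))
print('nut? tape',onz(d,220+460/3.5,120+155/3.5,25), 'glue', onz(d,309.,149,0))
E
```

```text
grip [ 443.90104394 -150.47755082  232.14100613] 3.117355858869594
hub [ 595.73664096 -125.55655151  189.56579682] 0.584123285833733
lip [570.45361031  30.41241852 148.        ] [579.71080922  22.31880146 148.        ]
rim [695.87808187 -98.0514233  182.        ]
rim [ 492.55593866 -147.49981385  182.        ]
rim [ 624.24340935 -231.30387204  182.        ]
side [array([683., -27.,  50.]), array([489., -63.,  50.]), array([460., 148.,  50.]), array([657., 170.,  50.])]
scene [array([697., -17.,  50.]), array([686., 184.,  50.]), array([471., 145.,  50.]), array([496., -34.,  50.])]
sd [array([479., 300.,  10.]), array([373., 327.,  15.])]
sd [478.62988062 300.91734035  10.        ] [370.1399915  318.28766732  13.        ]
nut? tape [ 485.45887378 -376.95759825   25.        ] glue [ 673.68846524 -454.84245337    0.        ]
```

```bash
cat >> h.py <<'E'
def plan(target,yaw=0):
    """shift cm in tool axes + turn deg about tool x from current pose to bring TCP to target (world mm)"""
    s=status.state(); T=R(s['ee_rot']); return (T.T@(np.array(target,float)-s['ee_pos'])/10).round(2)
E
python3 - <<'E'
from h import *
s=status.state(); T=R(s['ee_rot']); print(T.round(3))
c=viewer.get_calibration('wrist'); print((T.T@(c['eye']-s['ee_pos'])).round(1)); print((T.T@R(c['rotation'])).round(3))
E
```

```text
[[-0.001  0.425 -0.905]
 [ 0.001 -0.905 -0.425]
 [-1.    -0.001 -0.   ]]
[-91.9  -0.1 -70.2]
[[-0.    -0.25   0.968]
 [ 1.     0.001  0.   ]
 [-0.001  0.968  0.25 ]]
```

```bash
python3 - <<'E'
from h import *
print(plan((520,-135,320)))
E
```

```text
[ -2.81 -23.16 -41.34]
```

move_arm:
  moves:
    - [[-2.8, -23.2, -41.3], 0.32, -0.3]
    - [[-2.8, -23.2, -41.3], 0.32, -0.3]
    - [[-2.8, -23.2, -41.3], 0.32, -0.3]
    - [[-2.8, -23.2, -41.3], 0.32, -0.3]
    - [[-2.8, -23.2, -41.3], 0.32, -0.3]
    - [[-2.8, -23.2, -41.3], 0.32, -0.3]
    - [[-2.8, -23.2, -41.3], 0.32, -0.3]
    - [[-2.8, -23.2, -41.3], 0.32, -0.3]
    - [[-2.8, -23.2, -41.3], 0.32, -0.3]
    - [[-2.8, -23.2, -41.3], 0.32, -0.3]
    - [[-2.8, -23.2, -41.3], 0.32, -0.3]

```text
time_s: 1.52
ee_pos: [518.9, -136.0, 320.2]
ee_rot: [20.8, 90.0, -152.5]
force: [0.3, -0.1, 0.5]
gripper_width: 32.2
```

```bash
python3 - <<'E'
from h import *
im,c=grab('wrist','w1.png'); print(status.state()['ee_pos'],status.state()['ee_rot'],c['eye'],c['rotation'])
E
```

```text
[ 518.9421284  -136.09057629  320.20142274] [  27.30437882   89.97676064 -145.99109275] [ 588.5992857  -127.67867852  411.95648692] [ 1.65512892e+02 -1.26428431e-02 -8.32383710e+01]
```

View pics/w1.png

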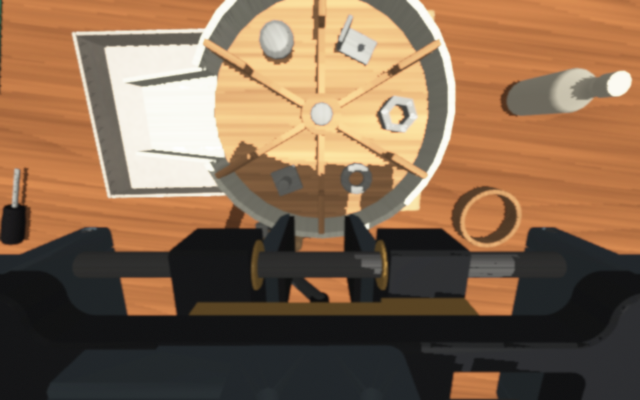

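```bash
python3 - <<'E'
import cv2
a=cv2.imread('pics/w1.png')[0:220,60:470]; cv2.imwrite('pics/w1c.png',cv2.resize(a,None,fx=1.9,fy=1.9,interpolation=cv2.INTER_CUBIC))
E
```

```text
(no output)
```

View pics/w1c.png

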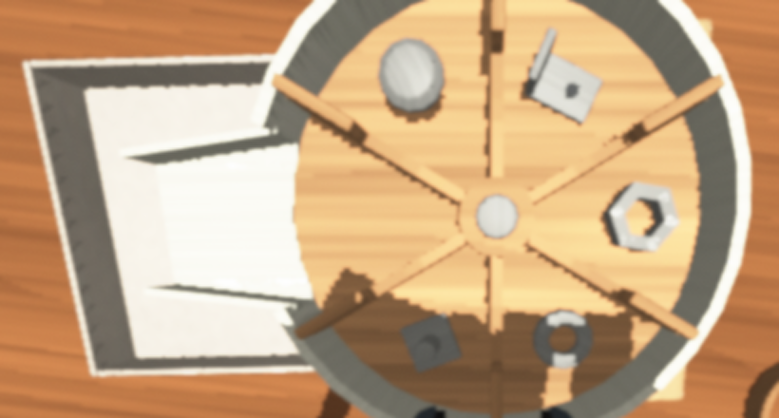

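```bash
python3 - <<'E'
from h import *
c=viewer.get_calibration('wrist')
f=lambda u,v,z: onz(c,60+u/1.9,v/1.9,z)
h=f(497,215,188); print('hub',h)
T=[f(*p,202) for p in [(277,82),(718,82),(690,332),(303,332)]]
for t in T: d=(t-h)[:2]; print('tab',t.round(1),np.hypot(*d).round(1),np.degrees(np.arctan2(d[1],d[0])).round(1))
# center from diagonals
def inter(a,b,p,q):
    A=np.c_[(b-a)[:2],-(q-p)[:2]]; s=np.linalg.solve(A,(p-a)[:2]); return a[:2]+s[0]*(b-a)[:2]
ctr=inter(T[0],T[2],T[1],T[3]); print('ctr',ctr)
fl=f(496,216,148); print('hubfloor',fl)
L=[f(158,163,148),f(172,283,148)]; print('lip',L,(L[0]+L[1])/2,np.linalg.norm(L[0]-L[1]))
W=[f(125,153,171),f(148,290,171)]; print('walls',W,(W[0]+W[1])/2,np.linalg.norm(W[0]-W[1]))
lip=(W[0]+W[1])/2-h;print('az',np.degrees(np.arctan2(lip[1],lip[0])),np.hypot(*lip[:2]))
print('box', [f(*p,50).round(1) for p in [(24,63),(95,374)]])
k=f(411,72,168);d=(k-h)[:2]; print('knob',k,np.hypot(*d),np.degrees(np.arctan2(d[1],d[0])))
print(status.state()['qpos'].round(1))
E
```

```text
hub [ 600.46520766 -128.32005424  188.        ]
tab [635.7 -44.4 202. ] 91.1 67.2
tab [ 654.4 -201.6  202. ] 91.0 -53.7
tab [ 564.2 -210.7  202. ] 90.0 -113.7
tab [545.9 -56.2 202. ] 90.4 127.1
ctr [ 599.6689375  -128.27723179]
hubfloor [ 602.068702   -128.00541676  148.        ]
lip [array([606.99914275,  31.75217145, 148.        ]), array([551.86922784,  27.09027496, 148.        ])] [579.4341853   29.42122321 148.        ] 55.326673471961996
walls [array([607.7618113 ,  31.62674482, 171.        ]), array([550.64099942,  24.48577765, 171.        ])] [579.20140536  28.05626123 171.        ] 57.56544589907943
az 97.74349583283848 157.81540270132155
box [array([662.1, 170.3,  50. ]), array([467.7, 140.7,  50. ])]
knob [653.65975229 -86.09441644 168.        ] 67.91659640313283 38.4424195279151
[-15.9  13.9  91.9  -0.   74.3  67.4]
```

move_arm:
  moves:
    - [[3.0, 0.1, -0.3], 0, -0.3]
    - [[5.0, 0.1, -0.3], 0, -0.3]
    - [[5.6, 0.1, -0.3], 0, -0.3]
    - [[5.6, 0.1, -0.3], 0, -0.3]
    - [[5.6, 0.1, -0.3], 0, -1]
    - [[5.6, 0.1, -0.3], 0, -1]
    - [[5.6, 0.1, -0.3], 0, -1]
    - [[5.6, 0.1, -0.3], 0, -1]
  force: 12

```text
time_s: 2.58
ee_pos: [522.9, -136.3, 264.8]
ee_rot: [116.4, 89.9, -56.8]
force: [0.3, -2.6, 2.1]
gripper_width: 4.8
```

```bash
python3 - <<'E'
from h import *
s=status.state();T=R(s['ee_rot']);print(T.round(3))
C=np.array([600,-128]);p=s['ee_pos']
for a in (9,18,27,36,45,54,61):
    q=C+R([0,0,a])[:2,:2]@(p[:2]-C); print(a,(T.T@np.r_[q-p[:2],0]/10).round(2),round(-np.radians(a),3))
E
```

```text
[[ 0.001  0.118 -0.993]
 [-0.002 -0.993 -0.118]
 [-1.     0.002 -0.001]]
9 [ 0.    1.21 -0.08] -0.157
18 [ 0.    2.4  -0.35] -0.314
27 [ 0.01  3.53 -0.81] -0.471
36 [ 0.01  4.57 -1.43] -0.628
45 [ 0.01  5.51 -2.21] -0.785
54 [ 0.01  6.31 -3.12] -0.942
61 [ 0.02  6.82 -3.92] -1.065
```

move_arm:
  moves:
    - [[0, 0.8, -0.05], -0.105, -1]
    - [[0, 1.6, -0.15], -0.209, -1]
    - [[0, 2.4, -0.35], -0.314, -1]
    - [[0, 3.15, -0.65], -0.419, -1]
    - [[0, 3.9, -1.0], -0.524, -1]
    - [[0, 4.6, -1.45], -0.628, -1]
    - [[0, 5.2, -1.95], -0.733, -1]
    - [[0, 5.8, -2.5], -0.838, -1]
    - [[0, 6.3, -3.1], -0.942, -1]
    - [[0, 6.8, -3.9], -1.065, -1]
    - [[0, 6.8, -3.9], -1.065, -1]
    - [[0, 6.8, -3.9], -1.065, -1]

```text
time_s: 4.08
ee_pos: [570.0, -199.4, 264.8]
ee_rot: [68.8, 89.8, -43.5]
force: [2.1, -4.7, 1.6]
gripper_width: 5.3
```

```bash
python3 - <<'E'
from h import *
im,c=grab('wrist','w2.png'); print(status.state()['ee_pos'],status.state()['ee_rot'],status.state()['qpos'])
E
```

```text
[ 570.0015672  -199.41937533  264.79621247] [ 69.83951221  89.7953339  -42.46111146] [-2.03411079e+01  2.18435589e+01  8.83287023e+01 -8.22029550e-02
  6.96381558e+01  1.98799066e+00]
```

View pics/w2.png

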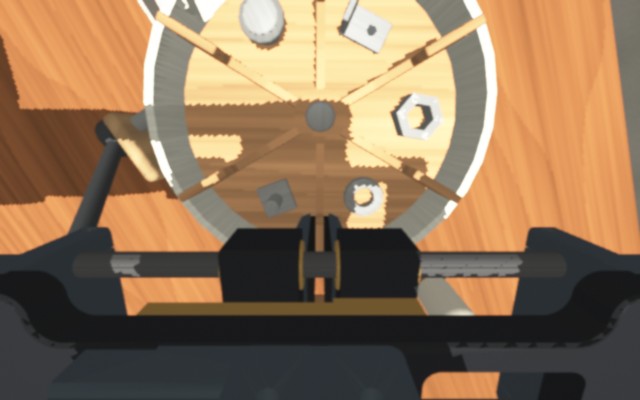

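move_arm:
  moves:
    - [[0, 0, 0], 0, -0.3]
    - [[0, 0, 0], 0, -0.3]
    - [[-3, 0, 0], 0, -0.3]
    - [[-6, 0, 0], 0, -0.3]
    - [[-6, 0, 0], 0, -0.3]

```text
time_s: 4.75
ee_pos: [570.0, -198.4, 326.4]
ee_rot: [98.5, 89.8, -13.7]
force: [0.8, 0.4, -0.5]
gripper_width: 31.9
```

```bash
python3 - <<'E'
from h import *
print(status.state()['gripper_width'],plan((518,-136,325)))
E
```

```text
31.860827949029073 [ 0.11 -7.17 -3.81]
```

move_arm:
  moves:
    - [[0, -7.2, -3.8], 1.05, -0.3]
    - [[0, -7.2, -3.8], 1.05, -0.3]
    - [[0, -7.2, -3.8], 1.05, -0.3]
    - [[0, -7.2, -3.8], 1.05, -0.3]
    - [[0, -7.2, -3.8], 1.05, -0.3]
    - [[0, -7.2, -3.8], 1.05, -0.3]
    - [[0, -7.2, -3.8], 1.05, -0.3]
    - [[0, -7.2, -3.8], 1.05, -0.3]

```text
time_s: 5.75
ee_pos: [516.8, -136.0, 323.4]
ee_rot: [-27.3, 89.9, 160.5]
force: [-0.1, 0.5, -0.9]
gripper_width: 32.1
```

```bash
python3 - <<'E'
from h import *
im,c=grab('wrist','w3.png'); print(status.state()['ee_pos'],status.state()['ee_rot']); print(plan((400,-157,330)))
E
```

```text
[ 516.91560345 -136.06527052  323.66779207] [-27.03787062  89.93678383 160.69919057]
[-0.62  0.5  11.87]
```

View pics/w3.png

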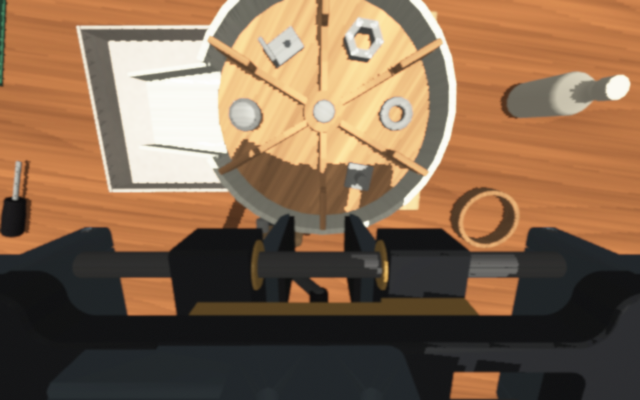

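move_arm:
  moves:
    - [[-1, 0.5, 4.0], 0, -0.3]
    - [[-1, 0.5, 8.0], 0, -0.3]
    - [[-1, 0.5, 11.5], 0, 0]
    - [[-1, 0.5, 11.5], 0, 0]
    - [[-1, 0.5, 11.5], 0, 0]

```text
time_s: 6.42
ee_pos: [404.4, -156.6, 334.4]
ee_rot: [161.2, 89.9, -11.1]
force: [0.8, -0.5, -0.0]
gripper_width: 45.5
```

```bash
python3 - <<'E'
from h import *
im,c=grab('wrist','w4.png'); print(status.state()['ee_pos'],status.state()['ee_rot'])
g=[448,-144.5,238];print(proj(c,g),proj(c,[444,-150.5,238]),c)
E
```

```text
[ 404.63022061 -156.54345951  334.30497213] [163.29689454  89.95413907  -9.00438562]
[310.1442299  167.45833399] [318.09703861 174.41139947] {'camera_matrix': array([[277.3724374 ,   0.        , 319.07144335],
       [  0.        , 277.3724374 , 200.39947947],
       [  0.        ,   0.        ,   1.        ]]), 'eye': array([ 473.75932937, -147.05126584,  426.40409045]), 'rotation': array([ 1.65613974e+02, -2.53101684e-02, -8.22726055e+01])}
```

View pics/w4.png

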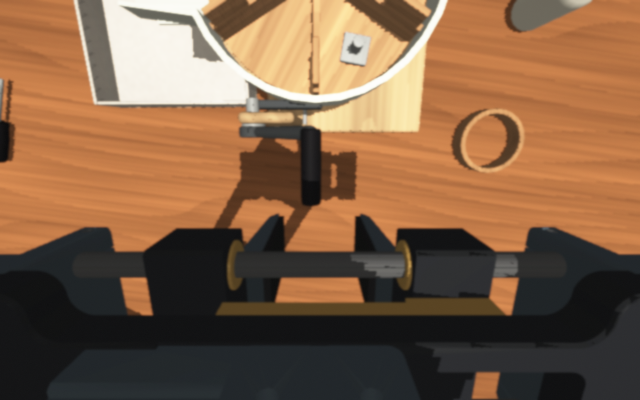

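```bash
python3 - <<'E'
from h import *
c=viewer.get_calibration('wrist')
a=onz(c,311,127,240);b=onz(c,311,203,240);print(a,b,np.linalg.norm(a-b))
d=(a-b)/np.linalg.norm(a-b); g=b+24*d; print(g,np.degrees(np.arctan2(d[1],d[0])))
s=status.state();T=R(s['ee_rot']); z=-T[:,2];print('tool-z az',np.degrees(np.arctan2(z[1],z[0])))
g[2]=235+60; print(plan(g))
ex=np.array([np.cos(np.radians(97.5)),np.sin(np.radians(97.5)),0])
for t in (0,.15,.3,.45,.6,.75,.9,.93):
    w=(100*(np.sin(-.6+t)+np.sin(.6)))*ex+np.array([0,0,100*(np.cos(-.6+t)-np.cos(.6))]); print(t,(T.T@w/10).round(2))
E
```

```text
[ 474.69601139 -141.69250851  240.        ] [ 424.05354629 -148.20646673  240.        ] 51.059680020250354
[ 447.85743934 -145.14465754  240.        ] 7.329505325864755
tool-z az 7.6987248892281
[ 3.93 -0.55 -4.43]
0 [0. 0. 0.]
0.15 [-0.75 -1.3  -0.01]
0.3 [-1.3  -2.69 -0.01]
0.45 [-1.64 -4.15 -0.02]
0.6 [-1.75 -5.65 -0.02]
0.75 [-1.64 -7.14 -0.03]
0.9 [-1.3  -8.6  -0.03]
0.93 [-1.21 -8.89 -0.03]
```

move_arm:
  moves:
    - [[0, -0.5, -4.4], 0, 0]
    - [[0, -0.5, -4.4], 0, 0]
    - [[2, -0.5, -4.4], 0, 0]
    - [[4, -0.5, -4.4], 0, 0]
    - [[4, -0.5, -4.4], 0, 0]
    - [[4, -0.5, -4.4], 0, -1]
    - [[4, -0.5, -4.4], 0, -1]
    - [[4, -0.5, -4.4], 0, -1]
    - [[4, -0.5, -4.4], 0, -1]
  force: 30

```text
time_s: 7.6
ee_pos: [446.8, -145.1, 294.7]
ee_rot: [-120.5, 89.9, 67.1]
force: [-0.6, 2.8, 3.1]
gripper_width: 13.3
```

```bash
python3 - <<'E'
from h import *
print(status.state()['gripper_width'],status.state()['force'],status.state()['ee_pos'])
im,c=grab('side','s1.png')
E
```

```text
13.336046754045954 [-0.55972437  2.78274995  3.07885421] [ 446.82719998 -145.07865197  294.71118261]
```

View pics/s1.png

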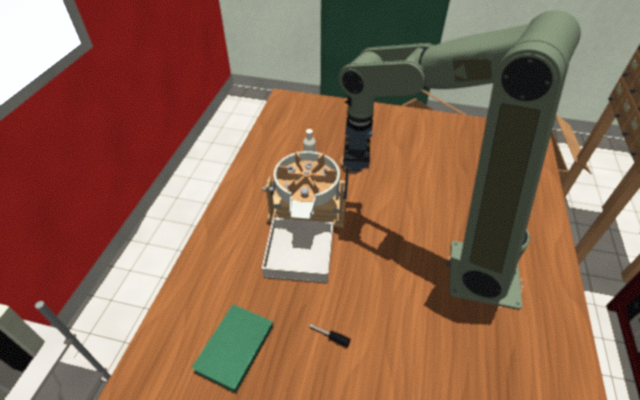

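move_arm:
  moves:
    - [[-0.4, -0.65, 0], 0, -1]
    - [[-0.75, -1.3, 0], 0, -1]
    - [[-1.05, -2.0, 0], 0, -1]
    - [[-1.3, -2.7, 0], 0, -1]
    - [[-1.5, -3.4, 0], 0, -1]
    - [[-1.64, -4.15, 0], 0, -1]
    - [[-1.72, -4.9, 0], 0, -1]
    - [[-1.75, -5.65, 0], 0, -1]
    - [[-1.72, -6.4, 0], 0, -1]
    - [[-1.64, -7.15, 0], 0, -1]
    - [[-1.5, -7.9, 0], 0, -1]
    - [[-1.3, -8.6, 0], 0, -1]
    - [[-1.3, -8.6, 0], 0, -1]
    - [[-1.3, -8.6, 0], 0, -1]
    - [[-1.3, -8.6, 0], 0, -1]
    - [[-1.3, -8.6, 0], 0, -1]
    - [[-1.3, -8.6, 0], 0, -1]
    - [[-1.3, -8.6, 0], 0, -1]
    - [[-1.3, -8.6, 0], 0, -1]

```text
time_s: 10.02
ee_pos: [435.9, -62.5, 308.9]
ee_rot: [108.4, 89.6, -63.9]
force: [-0.8, -6.9, 6.8]
gripper_width: 13.5
```

```bash
python3 - <<'E'
from h import *
for n in ('side','scene'):
    im,c=grab(n,n+'2.png')
    b=im[110:300,200:420] if n=='side' else im[120:290,210:450]
    cv2.imwrite('pics/%s2c.png'%n,cv2.resize(b,None,fx=3,fy=3,interpolation=cv2.INTER_CUBIC)[:,:,::-1])
E
```

```text
(no output)
```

View pics/side2c.png

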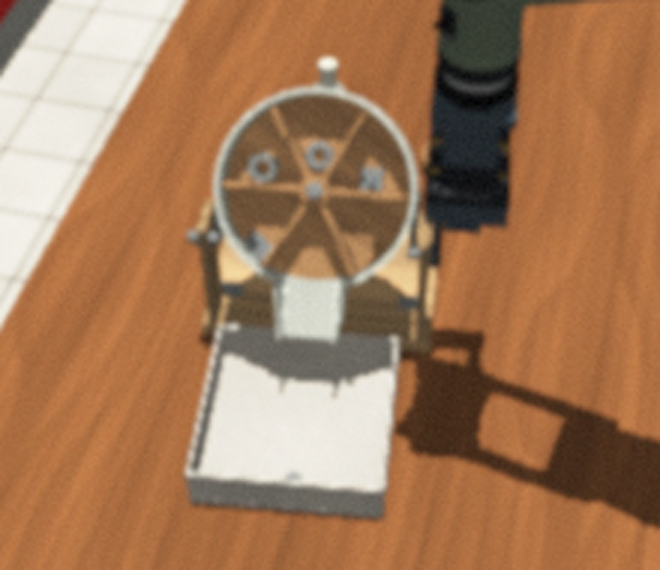

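View pics/scene2c.png

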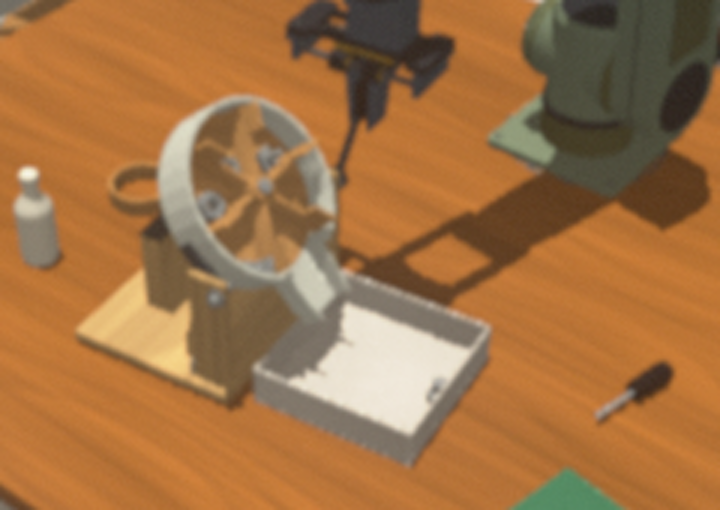

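move_arm:
  moves:
    - [[-0.2, 0.7, 0], 0, -1]
    - [[-0.34, 1.45, 0], 0, -1]
    - [[-0.42, 2.2, 0], 0, -1]
    - [[-0.45, 2.95, 0], 0, -1]
    - [[-0.42, 3.7, 0], 0, -1]
    - [[-0.34, 4.45, 0], 0, -1]
    - [[-0.2, 5.2, 0], 0, -1]
    - [[0, 5.9, 0], 0, -1]
    - [[0.25, 6.6, 0], 0, -1]
    - [[0.55, 7.3, 0], 0, -1]
    - [[0.9, 7.95, 0], 0, -1]
    - [[1.25, 8.55, 0], 0, -1]
    - [[1.25, 8.55, 0], 0, -1]
    - [[1.25, 8.55, 0], 0, 0]
    - [[1.25, 8.55, 0], 0, 0]
    - [[1.25, 8.55, 0], 0, 0]
    - [[-2, 8.55, 0], 0, 0]
    - [[-5, 8.55, 0], 0, 0]
    - [[-5, 8.55, 0], 0, 0]

```text
time_s: 12.5
ee_pos: [447.6, -145.5, 359.3]
ee_rot: [151.4, 89.7, -20.9]
force: [0.6, 0.4, 0.3]
gripper_width: 45.2
```

```bash
python3 - <<'E'
from h import *
S={}
for n in ('side','scene'):
    im,c=grab(n,n+'3.png'); S[n]=c
    b=im[130:360,210:430] if n=='side' else im[150:290,250:450]
    cv2.imwrite('pics/%s3c.png'%n,cv2.resize(b,None,fx=2.6 if n=='side' else 4,fy=2.6 if n=='side' else 4,interpolation=cv2.INTER_CUBIC)[:,:,::-1])
print(status.state()['ee_pos'])
E
```

```text
[ 446.42430943 -145.04307873  356.58566402]
```

View pics/side3c.png

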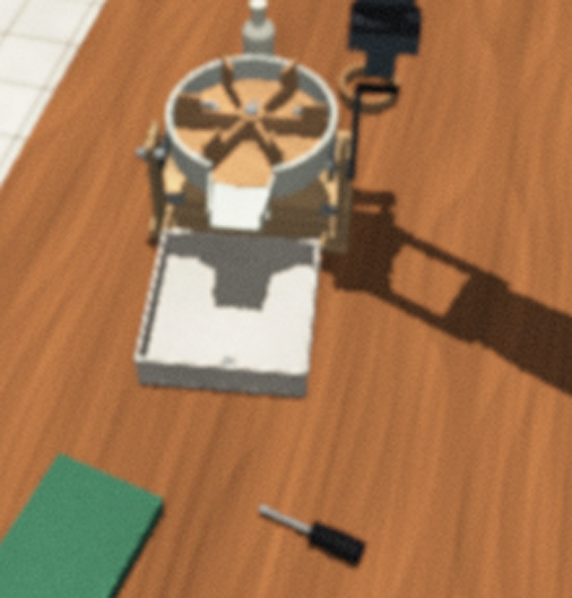

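View pics/scene3c.png

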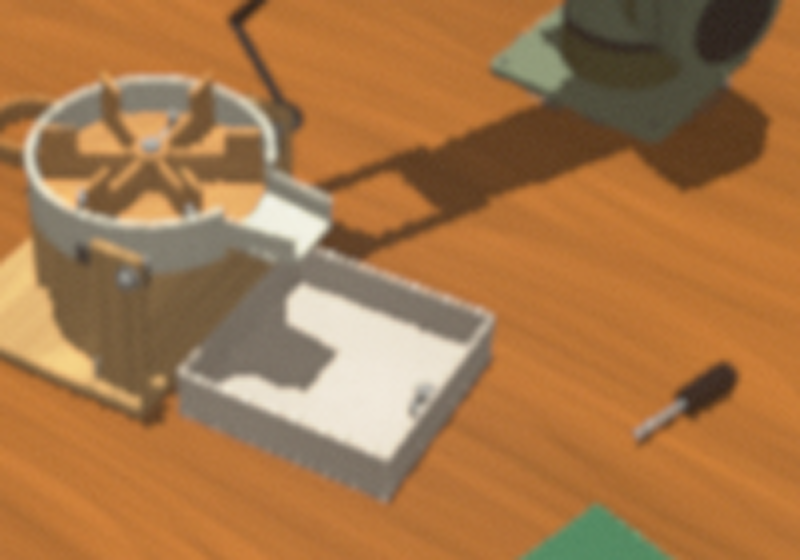

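```bash
python3 - <<'E'
from h import *
s=viewer.get_calibration('scene'); d=viewer.get_calibration('side')
k1=onz(s,250+421/4,150+402/4,16);k2=onz(d,210+228/2.6,130+360/2.6,20);print('knob',k1,k2,tri(s,(250+421/4,150+400/4),d,(210+228/2.6,130+360/2.6)))
print([onz(s,250+u/4,150+v/4,50).round() for u,v in [(181,378),(388,460),(492,318),(310,250)]])
print([onz(d,210+u/2.6,130+v/2.6,50).round() for u,v in [(136,363),(308,375),(320,240),(165,232)]])
# screwdriver
print('tip',onz(s,250+637/4,150+438/4,13),onz(d,210+262/2.6,130+510/2.6,13))
print('end',onz(s,250+730/4,150+372/4,13),onz(d,210+360/2.6,130+552/2.6,13))
print(plan((450,300,300)), plan((450,300,360)))
E
```

```text
knob [566.40742848 136.68285503  16.        ] [561.49629391 127.38992704  20.        ] (array([562.13836757, 130.22340474,  16.0923042 ]), np.float64(9.012328815384398))
[array([697., -18.,  50.]), array([666., 173.,  50.]), array([473., 144.,  50.]), array([499., -35.,  50.])]
[array([657., 175.,  50.]), array([461., 145.,  50.]), array([490., -55.,  50.]), array([685., -22.,  50.])]
tip [486.37687988 300.8182986   13.        ] [476.76491567 299.39796369  13.        ]
end [366.76602427 323.54764871  13.        ] [365.57815684 321.00953411  13.        ]
[  5.66 -44.06  -6.3 ] [ -0.34 -44.06  -6.3 ]
```

move_arm:
  moves:
    - [[0, -43.3, -10.6], -2.82, 0]
    - [[0, -43.3, -10.6], -2.82, 0]
    - [[0, -43.3, -10.6], -2.82, 0]
    - [[0, -43.3, -10.6], -2.82, 0]
    - [[0, -43.3, -10.6], -2.82, 0]
    - [[0, -43.3, -10.6], -2.82, 0]
    - [[0, -43.3, -10.6], -2.82, 0]
    - [[0, -43.3, -10.6], -2.82, 0]
    - [[0, -43.3, -10.6], -2.82, 0]
    - [[0, -43.3, -10.6], -2.82, 0]
    - [[4, -43.3, -10.6], -2.82, 0]
    - [[8, -43.3, -10.6], -2.82, 0]
    - [[10, -43.3, -10.6], -2.82, 0]
    - [[10, -43.3, -10.6], -2.82, 0]
    - [[10, -43.3, -10.6], -2.82, 0]
    - [[10, -43.3, -10.6], -2.82, 0]
    - [[10, -43.3, -10.6], -2.82, 0]
    - [[10, -43.3, -10.6], -2.82, 0]

```text
time_s: 14.85
ee_pos: [493.9, 298.0, 256.9]
ee_rot: [-127.8, 90.0, -138.7]
force: [-0.3, -0.1, 0.1]
gripper_width: 45.5
```

```bash
python3 - <<'E'
from h import *
im,c=grab('wrist','w5.png'); print(status.state()['ee_pos'],status.state()['qpos'])
E
```

```text
[493.93083746 298.02861683 257.08421893] [ 2.99665007e+01  1.98566408e+01  9.25835526e+01 -6.70635270e-03
  6.75722539e+01 -4.92090515e+01]
```

View pics/w5.png

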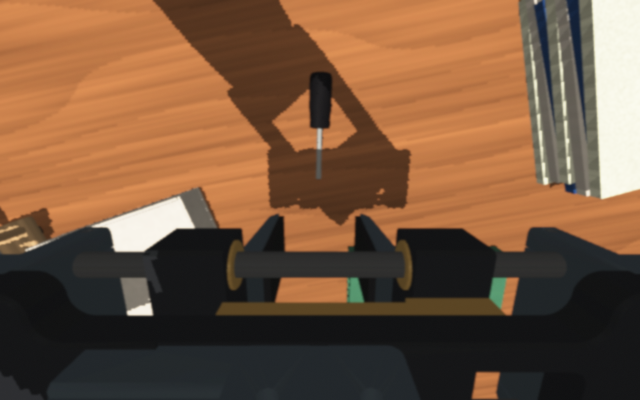

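Screwdriver: handle (321,72)–(319,128), tip (318,178).

```bash
python3 - <<'E'
from h import *
c=viewer.get_calibration('wrist')
e=onz(c,320.5,73,15); t=onz(c,318.3,178.5,13); j=onz(c,319.5,128,14); print(e,j,t,np.linalg.norm(e-t),np.linalg.norm(e-j))
d=(t-e)/np.linalg.norm(t-e); az=np.degrees(np.arctan2(d[1],d[0])); g=t-84*d; print('g',g,az)
s=status.state();T=R(s['ee_rot']); z=T[:,2];print('tool z az',np.degrees(np.arctan2(z[1],z[0])))
g[2]=74; print(plan(g))
E
```

```text
[366.27632466 324.08345721  15.        ] [424.18680104 311.95471089  14.        ] [482.75753986 299.33475245  13.        ] 119.09816069995406 59.175415183857766
g [400.60327299 316.79002789  14.41060113] -11.995226904684932
tool z az -10.821889129032325
[18.31  0.09 -9.52]
```

move_arm:
  moves:
    - [[5, 0.1, -5], 0.02, 0.2]
    - [[10, 0.1, -9.5], 0.02, 0.2]
    - [[14, 0.1, -9.5], 0.02, 0.2]
    - [[17, 0.1, -9.5], 0.02, 0.2]
    - [[17.5, 0.1, -9.5], 0.02, 0.2]
    - [[17.5, 0.1, -9.5], 0.02, 0.2]
    - [[17.5, 0.1, -9.5], 0.02, -1]
    - [[17.5, 0.1, -9.5], 0.02, -1]
    - [[17.5, 0.1, -9.5], 0.02, -1]
    - [[17.5, 0.1, -9.5], 0.02, -1]
    - [[14, 0.1, -9.5], 0.02, -1]
    - [[8, 0.1, -9.5], 0.02, -1]
    - [[2, 0.1, -9.5], 0.02, -1]
    - [[0, 0.1, -9.5], 0.02, -1]
    - [[0, 0.1, -9.5], 0.02, -1]
  force: 30

```text
time_s: 16.77
ee_pos: [401.3, 317.1, 258.7]
ee_rot: [47.6, 89.8, 35.6]
force: [0.6, 0.3, -0.4]
gripper_width: 24.2
```

```bash
python3 - <<'E'
from h import *
im,c=grab('wrist','w6.png'); print(status.state()['ee_pos'],status.state()['gripper_width'],plan((620,150,257)),plan((575,107,257)))
E
```

```text
[400.61043592 316.60811002 257.0442812 ] 24.401633630412185 [ 1.000e-02 -1.178e+01  2.490e+01] [ 1.000e-02 -1.691e+01  2.139e+01]
```

View pics/w6.png

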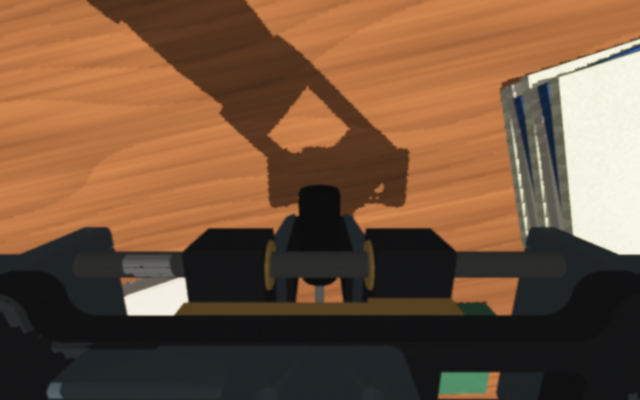

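move_arm:
  moves:
    - [[-3.3, -6, 7], 0.2, -1]
    - [[-3.3, -12, 14], 0.4, -1]
    - [[-3.3, -17.6, 21.5], 0.6, -1]
    - [[-3.3, -17.6, 21.5], 0.8, -1]
    - [[-3.3, -17.6, 21.5], 1.0, -1]
    - [[-3.3, -17.6, 21.5], 1.23, -1]
    - [[-3.3, -17.6, 21.5], 1.23, -1]
    - [[-3.3, -17.6, 21.5], 1.23, -1]
    - [[-3.3, -17.6, 21.5], 1.23, -1]

```text
time_s: 17.95
ee_pos: [574.6, 100.3, 288.9]
ee_rot: [-86.1, 89.9, -168.4]
force: [-0.3, 0.8, -1.4]
gripper_width: 24.0
```

```bash
python3 - <<'E'
from h import *
im,c=grab('wrist','w7.png'); print(status.state()['ee_pos'],status.state()['gripper_width'])
E
```

```text
[574.64923247 100.30644026 289.27230549] 24.21670585092725
```

View pics/w7.png

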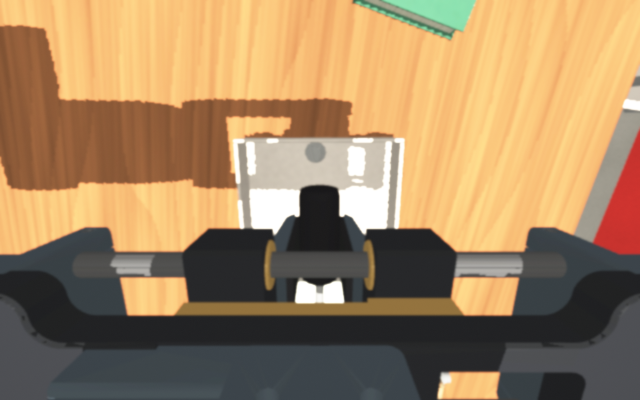

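```bash
python3 - <<'E'
from h import *
c=viewer.get_calibration('wrist')
a=onz(c,235,139,50);b=onz(c,404,139.5,50);k=onz(c,315.5,152,24);print(a,b,np.linalg.norm(a-b),k)
ey=(a-b)/np.linalg.norm(a-b); ex=np.array([ey[1],-ey[0],0]); ctr=(a+b)/2-100*ex; print('ctr',ctr,np.degrees(np.arctan2(ex[1],ex[0])))
print('knob local',(k-ctr)@ex,(k-ctr)@ey)
s=status.state();T=R(s['ee_rot']);print('-z az',np.degrees(np.arctan2(-T[1,2],-T[0,2])))
for sgn in (1,-1):
    g=ctr+48*ex+sgn*52*ey; g[2]=89; print(sgn,g,plan(g))
e=onz(c,319,187,220); print('handle end',np.array(e-s['ee_pos'])@T)
print('lip local',(np.array([579.3,28.7,50])-ctr)@ex)
E
```

```text
[469.23325533 145.28331488  50.        ] [664.6752615  171.31981058  50.        ] 197.16865086808943 [564.20218602 140.9901363   24.        ]
ctr [580.15944878  59.17728241  50.        ] 97.58818011428161
knob local 83.20358954192324 5.0139787672053355
-z az 97.70123083823009
1 [522.27633164  99.89023797  89.        ] [20.04 -5.16 -0.66]
-1 [625.36558317 113.62363596  89.        ] [20.02  5.24 -0.64]
handle end [ 6.92672985e+01  2.14267482e-02 -3.69169526e+01]
lip local -30.09689500415373
```

move_arm:
  moves:
    - [[0, 5.3, -0.6], 0, -1]
    - [[5, 5.3, -0.6], 0, -1]
    - [[10, 5.3, -0.6], 0, -1]
    - [[15, 5.3, -0.6], 0, -1]
    - [[18, 5.3, -0.6], 0, -1]
    - [[19.5, 5.3, -0.6], 0, -1]
    - [[20, 5.3, -0.6], 0, -1]
    - [[20, 5.3, -0.6], 0, -1]
    - [[20, 5.3, -0.6], 0, -1]

```text
time_s: 19.12
ee_pos: [627.5, 113.3, 91.7]
ee_rot: [89.1, 89.8, 6.7]
force: [-0.3, -0.5, 0.2]
gripper_width: 24.6
```

```bash
python3 - <<'E'
from h import *
im,c=grab('side','s8.png'); cv2.imwrite('pics/s8c.png',cv2.resize(im[130:300,220:400],None,fx=3.4,fy=3.4)[:,:,::-1])
print(status.state()['ee_pos'],status.state()['force'])
E
```

```text
[627.33360717 113.30360755  91.55825445] [-0.18064207  0.42162881  0.07306708]
```

View pics/s8c.png

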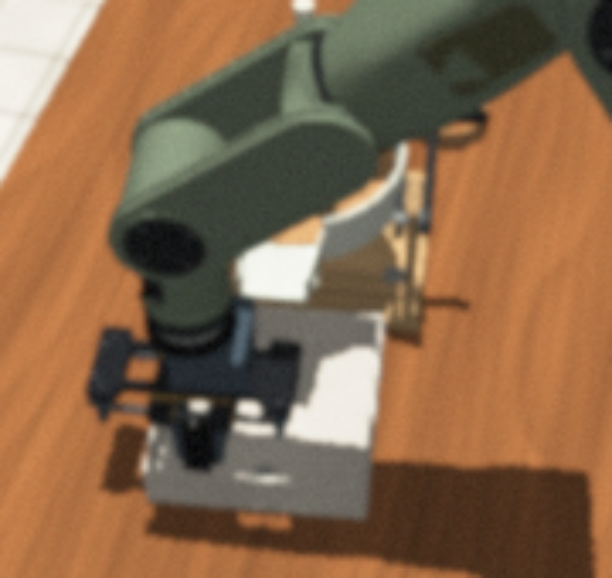

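move_arm:
  moves:
    - [[0.4, 0, 0], 0, -1]
    - [[0.4, 0, 0], 0, -1]
    - [[0.4, 0, 0], 0, -0.6]
    - [[0.4, 0, 0], 0, -0.2]
    - [[0.4, 0, 0], 0, -0.2]
    - [[0.4, 0, 0], 0, -0.2]
    - [[-4, 0, 0], 0, -0.2]
    - [[-9, 0, 0], 0, -0.2]
    - [[-15, 0, 0], 0, -0.2]
    - [[-21, 0, 0], 0, -0.2]
    - [[-21, 0, 6], 0, -0.2]
    - [[-21, 10, 0], 0, -0.2]
    - [[-21, 10, 0], 0, -0.2]
    - [[-21, 10, 0], 0, -0.2]

```text
time_s: 20.92
ee_pos: [727.5, 128.5, 297.6]
ee_rot: [-107.8, 89.9, 169.9]
force: [-0.5, -0.0, -0.8]
gripper_width: 36.3
```

```bash
python3 - <<'E'
from h import *
for n in ('side','scene','wrist'):
    im,c=grab(n,n+'9.png')
    b=im[130:300,220:400] if n=='side' else im[150:290,250:450] if n=='scene' else im
    cv2.imwrite('pics/%s9c.png'%n,cv2.resize(b,None,fx=1 if n=='wrist' else 3.4,fy=1 if n=='wrist' else 3.4)[:,:,::-1])
print(status.state()['ee_pos'])
E
```

```text
[725.17828698 126.12828974 299.83440607]
```

View pics/side9c.png

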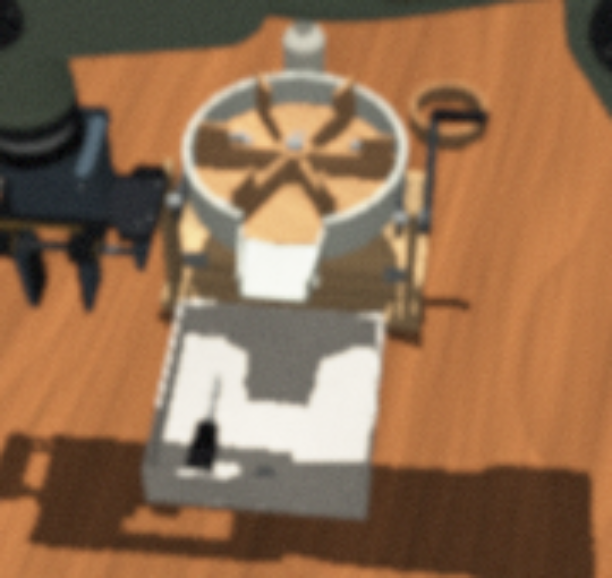

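View pics/scene9c.png

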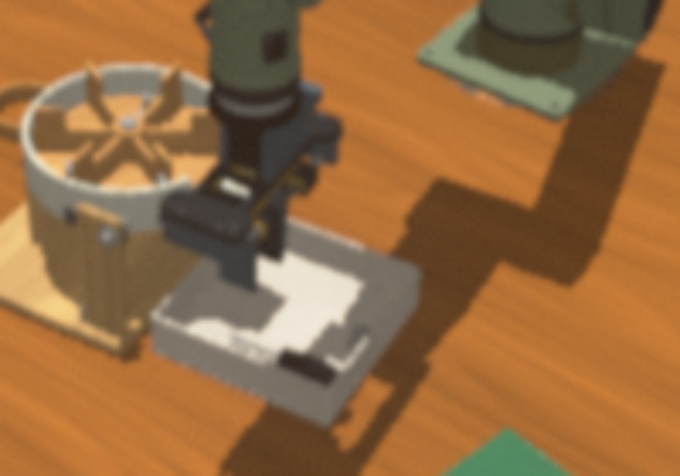

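View pics/wrist9c.png

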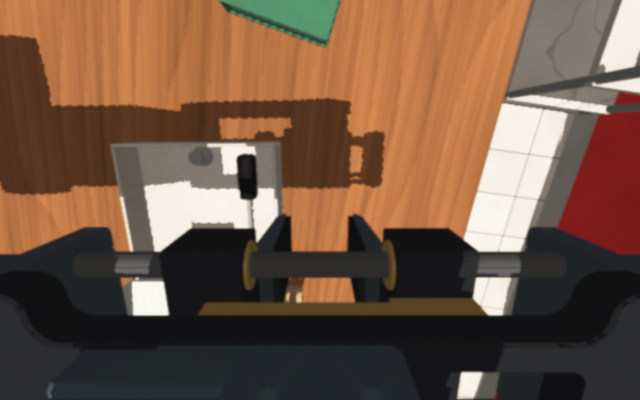

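move_arm:
  moves:
    - [[-4, 0, 0], 0, -0.2]
    - [[-4, -5, 10], 0, -0.2]
    - [[-4, -10, 20], 0, -0.2]
    - [[-4, -15.9, 30.7], 0, -0.2]
    - [[-4, -15.9, 30.7], 0, -0.2]
    - [[-4, -15.9, 30.7], 0, -0.2]
    - [[-4, -15.9, 30.7], 0, -0.2]
    - [[-4, -15.9, 30.7], 0, -0.2]
    - [[-4, -15.9, 30.7], 0, -0.2]

```text
time_s: 22.2
ee_pos: [608.3, -198.5, 340.9]
ee_rot: [105.4, 90.0, 23.0]
force: [-0.1, 0.9, -0.2]
gripper_width: 36.6
```

```bash
python3 - <<'E'
from h import *
im,c=grab('wrist','w10.png'); print(status.state()['ee_pos'])
im,c=grab('side','s10.png'); cv2.imwrite('pics/s10c.png',cv2.resize(im[130:300,220:400],None,fx=3.4,fy=3.4)[:,:,::-1])
E
```

```text
[ 608.64267943 -198.02848635  340.7250151 ]
```

View pics/w10.png

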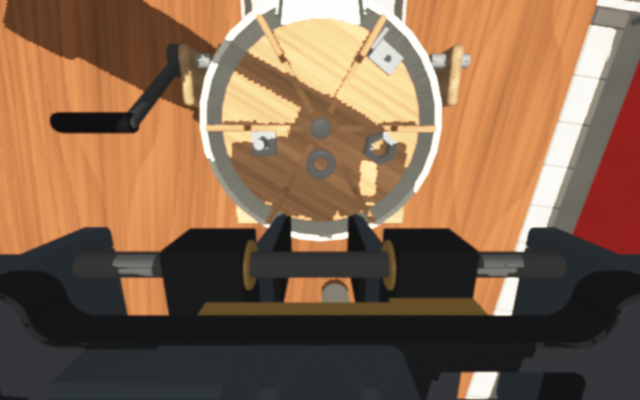

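View pics/s10c.png

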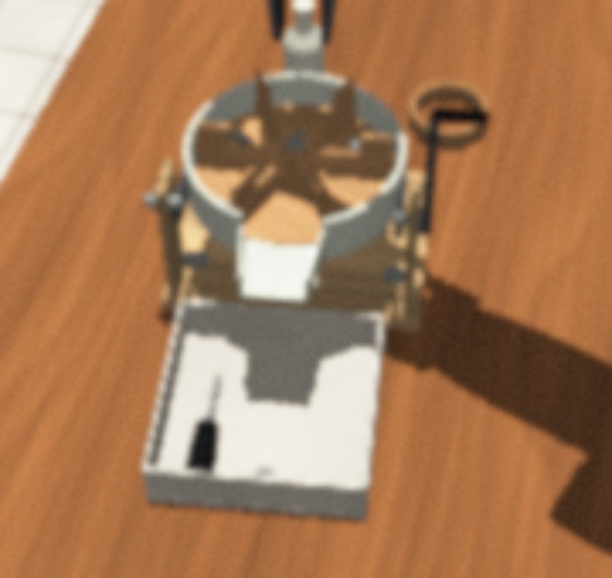

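The picture from above shows all four other fittings in the wheel: foot (264,143), ring (320,163), nut (380,147) and brace (385,55). The carousel is level, and the knob and screwdriver lie in the box. The arm touches nothing, so I am handing in.

```bash
python3 - <<'E'
from h import *
print(env.job_done(), status.state()['time_s'])
E
```

```text
the job is handed in; nothing more can be done
the job is handed in; nothing more can be done
```

The repair box is made up: the knob and the screwdriver are both in it, and I handed the job in at about 22 s. No verdict was reported.

- **What I did:**
  - I gripped a finger tab and turned the wheel about 61° counter-clockwise, which put the knob at the chute.
  - I tipped the carousel by its lever to about 0.9 rad for roughly a second; the knob slid into the box.
  - I brought the lever back to level and let go.
  - I laid the screwdriver flat in the box beside the knob.
- **Last checks, by eye in the pictures:**
  - The carousel is level and the box is flat.
  - The knob is near the far wall of the box, and the screwdriver is wholly inside.
  - All four other fittings are still in the wheel.
  - The arm is clear of everything.
- **Bystanders:** I never touched the book, tape or glue, and I saw no shift in the pictures they appear in, but I did not re-measure their positions.
- **Disagreements:** The two fixed cameras put the knob in the box about 9 mm apart, so I used the closer wrist view for placing the screwdriver. No check failed.

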